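Fix the heat-sink sled with its quarter-turn thumbscrew

TASK

Put the yellow-winged thumbscrew into the slot of the amplifier's sliding heat-sink sled and, pressing only lightly, slide the sled along its rails until the hidden slot in the nut strip underneath lines up and the screw drops through both. Press it home against the sprung brass seat without forcing it, turn it a quarter turn clockwise until it is caught with its wings along the rails, and let go. Leave the black-knobbed spare screw, the meter and the mug where they are.

Things in the scene. Friction and masses are not known exactly. Their poses are not given: they have to be found in the camera images.
- chassis: Opened amplifier chassis, fixed to the table: aluminium pan 250 (x) by 340 mm (y), white rear panel 75 mm high at its +x edge. Origin: centre of the pan's underside, on the table; z up. Two dark rails, tops 32 mm above the table, run along its y axis; the channel between them is centred at x = -45 mm and holds the nut strip, under the sled.
- rail_mark (a point): Point on the channel's centre line, 38 mm above the table (height of the sled plate's top), level with the yellow mark on the pan: chassis x = -45 mm, y = 0. Axes as the chassis. The nut strip's hidden slot lies anywhere within 20 mm either side of this mark along the rails (y), centred across the channel; it stays there.
- strip_top (a point): Point straight under the rail mark on the nut strip's top face, 27 mm above the table, 5 mm below the sled plate. Steel strip 36 x 284 mm, 5 mm thick, with one slot 23 mm across the rails (x) by 9.5 mm along them (y). It is sprung: yields down from about 1 N, 1.5 N per mm, solid after 6 mm. Stops beneath let a screw turn only clockwise (from above), about 90 degrees.
- sled_hole (a point): Centre of the through slot in the sled, at the sled plate's top, 38 mm above the table; axes as the chassis. Slot 24 mm across the rails (x), 10.5 mm along them (y). Steel plate 6 mm thick, 170 mm along the rails. A brass sprung seat plate, 42 x 42 mm, rings the slot: top 40.5 mm above the table, yields 2.5 mm (2 to 10 N), then solid. Black heat sink, to 78 mm high, 45 to 79 mm off on the +x side.
- sled (a joint): Slide of the sled along the rails in m: 0 with its slot at the rail mark, growing towards chassis +y; range -0.065 to 0.03. It starts 30 to 60 mm on the -y side. Friction about 1.5 N; it stays where it is left.
- thumbscrew: Quarter-turn thumbscrew, 60 g, upright in the wooden block. Origin: centre of its flange's underside; z up; x along wings and lug. Flange 30 mm across, 4 mm thick. The lug passes the slots only with x across the rails. To turn it, its origin must be pressed against the sprung seat to 38 to 39 mm above the table; after a quarter turn the lug is caught under the strip, origin at about 39.5 mm.
- screw_wing (a point): Where to grip the thumbscrew: centre of its yellow wing, 28 mm above the screw's origin; the wing is 28 mm along x, 10 mm thick along y, 4 to 40 mm above the origin; grip it across its thickness. Axes as the screw.
- screw_tip (a point): Centre of the underside of the thumbscrew's cross lug, 23.5 mm below the screw's origin. Lug 19 mm along x, 6.5 mm along y, 6 mm high; above it a shank of 6.5 mm diameter. Axes as the screw.
- block: Wooden fastener block, fixed, 44 x 150 x 30 mm high. Origin: centre of its underside; long side along its y. Two slots, 12 mm (x) by 25 mm (y), at y = -36 and +36 mm, hold the thumbscrew and the spare screw, in either order; the thumbscrew's wings lie along the block's y.
- spare_screw: Spare screw with a round black knob 26 mm across and 23 mm high over its flange, in the block's other slot; not used. Origin: centre of its flange's underside.
- meter: Grey hand-held meter, 140 x 75 x 42 mm, lying on the table; bystander. Origin: centre of its underside.
- mug: Blue mug, 82 mm across, 95 mm high; bystander. Origin: centre of its underside.

How it is judged (in metres and radians):
On the way:
1. The thumbscrew is down through the sled's slot and the nut strip's slot, wings still across the rails (horizontal distance between thumbscrew and sled_hole below 0.006 m and z of thumbscrew in the frame of chassis below 0.044 m and angle between the x axis of thumbscrew and the x axis of chassis, either way round below 0.5 rad), for 0.1 s.
At the end, for the whole second after the job is handed in: The thumbscrew stands upright (within 7 degrees) and at rest in the sled's slot (within 6 mm of its centre), caught with its flange down on the seat (its origin 36 to 41.5 mm above the table), its wings along the rails within 20 degrees, and nothing holds it (horizontal distance between thumbscrew and sled_hole below 0.006 m and z of thumbscrew in the frame of chassis between 0.036 and 0.0415 m and angle between thumbscrew's own z axis and vertical below 0.12 rad and angle between the x axis of thumbscrew and the y axis of chassis, either way round below 0.35 rad and linear speed of thumbscrew below 0.02 m/s); the robot touches nothing.
It fails at once if the thumbscrew is forced against the chassis, its sled, seat or nut strip with more than 30 N (contact force between thumbscrew and chassis above 30 N).
It fails at once if the spare screw, the meter or the mug is moved more than 30 mm (distance of any of spare_screw, meter, mug from where it was at the start of the episode above 0.03 m).
It also fails if it takes over 51 s, if anything falls off the work surface, if the arm or the gripper's body presses on something with over 40 N, if the wrist force passes 120 N, or if a joint passes its speed limit or range.

ROBOT

A 6-joint arm with a two-finger parallel gripper is mounted at the origin on the work surface. World frame = base frame: x ahead of the robot, y to its left, z up, the work surface at z = 0. Lengths are in mm, angles in rad, forces in N, time in s.
With the tool pointing down it reaches from about 325 to 1000 mm from the base axis. Payload 5.1 kg.
Tool frame: the origin (TCP) lies at the very end of the fingers, on their centre line; the grasp point (between the pads) lies grip_depth behind it (grip_depth is the distance from the TCP to the grasp point, in mm); z points along the fingers, y is the direction in which the jaws open and shut (so a half turn about z gives the same grasp; the last joint's range is limited). The gripper opens to 85 mm and grips with 20 to 120 N. Pads are 22 mm wide; open, the fingers measure 114 mm over their backs; the gripper's body (76 mm by 85 mm) begins 54 mm behind the grasp point. The pads swing forward as they close: fully open they stand 13 mm farther back than shut.
Start: joints at [1.116, 0.124, 1.65, -0, 1.367, -0.083], TCP at [236.16, 605.568, 211.122] pointing down, gripper open.
Joint ranges: [-2.61, 2.61], [-1.02, 2.33], [0.03, 2.71], [-1.35, 4.49], [0.32, 2.68], [-2.91, 2.91]. Speed limits (rad/s): [2.57, 2.57, 3.14, 3.14, 3.14, 3.14].

INTERFACE

Orientations are given as a rotation vector (axis times angle).
In Python, from cell import observe, capture, finish_job, grip_depth gives the robot as it stands.
- The arm moves only by the tool send_rows, never from a script. Its arguments are lists of equal length, an entry for each row: "grip": the finger opening in mm, from 0 to 85.4; "translation": the shift along the tool's x, y, z in mm, a list of three; "twist": the turn about the tool's z in rad. A call has 1 to 5 rows; each row is the pose to reach, as a shift and turn from the pose commanded when the call began, along the tool's axes at that moment; what a row does not reach only later rows make up. A row lasts 1/10 s, in which the tool goes at most 50 mm and 8.59 degrees, less where a joint would pass 70% of its speed; a pose out of reach is approached as far as the arm can. A call with a gripper value outside its range is refused whole. The fingers move at their own pace and stop on an object; "force" is the grip in N (left out, the last holds). Time passes only in rows, so rows that repeat a pose let the fingers close. It gives the time, the measured TCP pose, the force and the opening at its end, in the units of the state.
- observe(): the state, without advancing time (a new reading comes with each control period).
- capture(name): name is "scene" or "top" or "wrist"; returns a dict with "frame" (420x560x3 uint8, red, green, blue), "range_z" (420x560 float32, mm along the optical axis (not along the pixel's ray), 0 where there is no reading), "intrinsics" (3x3 intrinsics, pixels), "T" (4x4, takes a point from camera to world coordinates). Camera axes: x right, y up, looking along -z (the intrinsics and any distortion apply to the point x, -y, -z); pixel columns grow to the right and rows downward; lengths in mm; the calibration is good to about 2 mm. A picture is of the moment at which its call begins.
- finish_job(): hands the job in, once; it reports no verdict.
The state is a dict: "time_s": time; "q": joint angles; "qd": joint speeds; "joint_efforts": joint torques, N m; "eef_pos": TCP position; "ee_rot": TCP orientation; "ft_force": force on the tool from outside, world axes, zero at the start; "ft_torque": the same for the moment, N m; "grip_width": finger opening in mm.
Only numpy, scipy, OpenCV 4.12 (cv2) and the standard library are available. Lean on these libraries where they do the work, as an engineer would, in place of code of your own. Each camera call takes 0.05 s, during which the arm holds its last target.

## Working session

There is one attempt and no reset: what is moved stays moved. The work goes in short steps, Python scripts to look and compute and a tool call to move; the robot and the scene stay as the last step left them, time stands still between calls to the robot, and variables do not carry over. Pictures are saved under pics/ and viewed, and the job is handed in when it is done.

Besides the shell and the picture viewer there is one more tool, called after "Call:" by a JSON object that holds its "op" and its "data". send_rows: Moves the arm, as the interface text tells. Its arguments: {"type":"object","properties":{"grip":{"type":"array","items":{"type":"number"}},"translation":{"type":"array","items":{"type":"array","items":{"type":"number"}}},"twist":{"type":"array","items":{"type":"number"}},"force":{"type":"number"}},"required":["grip","translation","twist"]}

```bash
ls; mkdir -p pics
cat > h.py <<'E'
import numpy as np, cv2
from cell import observe, capture, finish_job, grip_depth
def snap(n,f):
    c=capture(n); cv2.imwrite('pics/'+f+'.png',cv2.cvtColor(c['frame'],cv2.COLOR_RGB2BGR)); np.savez('pics/'+f+'.npz',**c); return c
def load(f): return dict(np.load('pics/'+f+'.npz'))
def ray(c,u,v):
    K=c['intrinsics'];d=np.array([(u-K[0,2])/K[0,0],-(v-K[1,2])/K[1,1],-1.]);T=c['T'];return T[:3,3],T[:3,:3]@d
def plane(c,u,v,z):
    o,d=ray(c,u,v);return o+d*(z-o[2])/d[2]
def depthpt(c,u,v):
    o,d=ray(c,u,v);return o+d*c['range_z'][int(round(v)),int(round(u))]
E
python3 - <<'E'
from h import *
print(observe(),grip_depth)
for n in ['scene','top','wrist']:
    c=snap(n,n+'0'); print(n,c['intrinsics'],c['T'])
E
```

```text
pics
{'time_s': 0.0, 'q': array([ 1.11635984e+00,  1.24503376e-01,  1.65168938e+00, -1.27428738e-05,
        1.36750101e+00, -8.25587550e-02]), 'qd': array([ 6.97518897e-04,  4.12082657e-05,  5.09716261e-05,  1.36730537e-03,
       -1.39754791e-05, -2.61941215e-04]), 'joint_efforts': array([ 1.66441525e-03, -4.23584747e+01, -3.65468681e+01,  1.91141498e-05,
        6.76866446e-03,  1.18827487e-05]), 'eef_pos': array([235.90212608, 604.9725751 , 209.84509556]), 'ee_rot': array([-0.58067892, -3.08690459,  0.00318681]), 'ft_force': array([ 0.65558206, -0.27043271,  0.25646175]), 'ft_torque': array([-0.00508394,  0.00080781,  0.01655451]), 'grip_width': 85.70962787607354} 18.700000000000003
scene [[484.86629103   0.         276.35485312]
 [  0.         484.86629103 210.75444692]
 [  0.           0.           1.        ]] [[-1.42431534e-01 -6.13456322e-01  7.76778346e-01  1.43463753e+03]
 [ 9.89794930e-01 -9.17537834e-02  1.09028621e-01  1.07233079e+02]
 [ 4.38805560e-03  7.84380383e-01  6.20264589e-01  8.31798907e+02]
 [ 0.00000000e+00  0.00000000e+00  0.00000000e+00  1.00000000e+00]]
top [[411.02976534   0.         276.61784958]
 [  0.         411.02976534 204.65637757]
 [  0.           0.           1.        ]] [[ 1.48467011e-02  9.96895452e-01 -7.73242112e-02  4.21538801e+02]
 [-9.99335312e-01  1.73690537e-02  3.20507368e-02  2.49641275e+00]
 [ 3.32942821e-02  7.67969670e-02  9.96490701e-01  1.20354430e+03]
 [ 0.00000000e+00  0.00000000e+00  0.00000000e+00  1.00000000e+00]]
wrist [[343.86114003   0.         286.80387942]
 [  0.         343.86114003 200.92809906]
 [  0.           0.           1.        ]] [[ 3.62427286e-01 -8.86116906e-01 -2.88865525e-01  1.62515395e+02]
 [ 9.32009355e-01  3.43833777e-01  1.14616302e-01  6.34369671e+02]
 [-2.24171846e-03 -3.10765447e-01  9.50483988e-01  3.72277840e+02]
 [ 0.00000000e+00  0.00000000e+00  0.00000000e+00  1.00000000e+00]]
```

View pics/scene0.png

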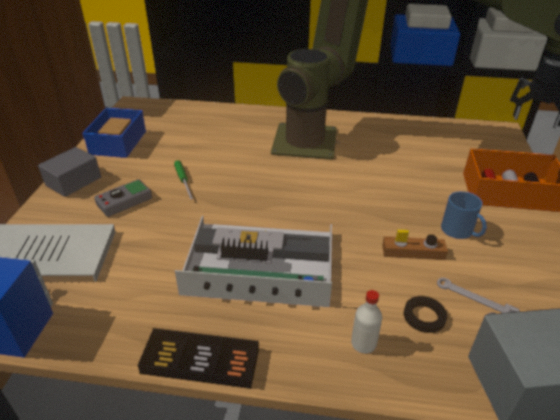

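View pics/top0.png

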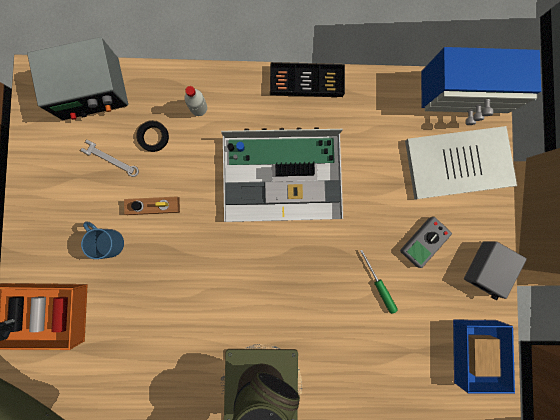

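View pics/wrist0.png

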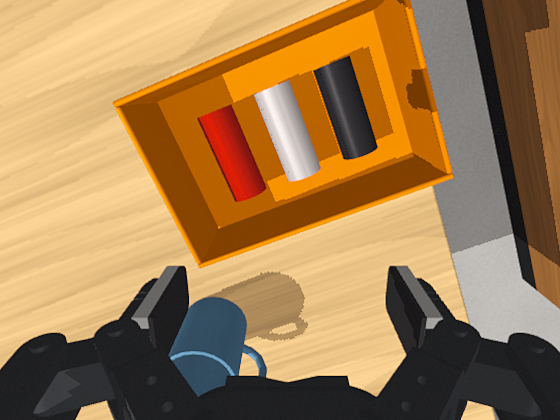

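The top view shows the block at about (150,205), with the thumbscrew's yellow wing at (162,204) and the black spare at (136,205). The sled's brass seat is at (295,191) and the yellow mark at (283,211). Next I'll measure these coarsely.

Run:
```python
from h import *
c=load('top0')
hsv=cv2.cvtColor(c['frame'],cv2.COLOR_RGB2HSV)
m=((hsv[...,0]>20)&(hsv[...,0]<34)&(hsv[...,1]>170)&(hsv[...,2]>120)).astype(np.uint8)
n,l,s,ce=cv2.connectedComponentsWithStats(m)
for i in range(1,n):
    if s[i,4]>=4: print(s[i],ce[i],depthpt(c,*ce[i]).round(1))
for p in [(150,209),(162,204),(136,205),(101,240),(427,243),(295,191),(283,211),(229,218),(335,218),(340,137)]: print(p,depthpt(c,*p).round(1))
print(cv2.Rodrigues(observe()['ee_rot'])[0].round(3))
```

```text
[155 202  13   4  36] [160.44444444 203.47222222] [507.4 285.4  67.7]
[283 207   1  10  10] [283.  211.5] [494.9 -55.1   3.3]
(150, 209) [493.9 323.   31.8]
(162, 204) [505.7 280.   72.2]
(136, 205) [503.1 356.2  52.9]
(101, 240) [404.2 464.6   8.7]
(427, 243) [ 409.5 -468.4   34.2]
(295, 191) [553.4 -87.9  25.4]
(283, 211) [496.3 -55.    5.2]
(229, 218) [473.3 102.    3.4]
(335, 218) [ 478.3 -208.2    3.6]
(340, 137) [ 7.212e+02 -2.229e+02  2.000e-01]
[[-0.932  0.363 -0.001]
 [ 0.363  0.932 -0.002]
 [ 0.    -0.002 -1.   ]]
```

```bash
cat >> h.py <<'E'
def go(x,y,z,yaw=None):
    s=observe();R=cv2.Rodrigues(s['ee_rot'])[0];d=R.T@(np.array([x,y,z])-s['eef_pos'])
    yc=np.arctan2(R[1,1],R[0,1])
    tw=0 if yaw is None else (yc-yaw+np.pi)%(2*np.pi)-np.pi
    print('pos',s['eef_pos'].round(1),'yaw',round(yc,3),'tilt',R[:2,2].round(4),'F',s['ft_force'].round(2),'| d',d.round(1),'tw',round(tw,3),'|d|',np.linalg.norm(d).round(0),'t',round(s['time_s'],2),'w',round(s['grip_width'],1))
E
python3 -c "
from h import *
go(507,284,170,0)"
```

```text
pos [235.9 605.1 210.1] yaw 1.199 tilt [-0.0007 -0.0015] F [ 0.02  0.57 -0.4 ] | d [-369.2 -200.6   40.4] tw 1.199 |d| 422.0 t 0.15 w 85.3
```

Call:
{"op": "send_rows", "data": {"grip": [85,85,85,85,85], "translation": [[-38,-20,4],[-76,-40,8],[-114,-60,12],[-152,-80,16],[-190,-100,20]], "twist": [0.13,0.26,0.39,0.52,0.65]}}

```text
time_s: 0.65
eef_pos: [377.5, 441.9, 190.6]
ee_rot: [-1.543, -2.737, 0.001]
ft_force: [0.7, 0.6, 0.4]
grip_width: 85.2
```

```bash
python3 -c "
from h import *
go(507,284,170,0)"
```

```text
pos [377.5 441.9 190.6] yaw 0.544 tilt [-0.0002 -0.0003] F [0.68 0.63 0.36] | d [-202.1   29.1   20.6] tw 0.544 |d| 205.0 t 0.65 w 85.2
```

Call:
{"op": "send_rows", "data": {"grip": [85,85,85,85,85], "translation": [[-41,6,4],[-82,12,8],[-123,18,12],[-164,24,16],[-202,29,20]], "twist": [0.11,0.22,0.33,0.44,0.544]}}

```text
time_s: 1.15
eef_pos: [507.8, 284.5, 170.7]
ee_rot: [-2.221, -2.222, 0.0]
ft_force: [-0.7, -0.3, -0.3]
grip_width: 84.8
```

Call:
{"op": "send_rows", "data": {"grip": [85], "translation": [[0,0,0]], "twist": [0]}}

```text
time_s: 1.25
eef_pos: [508.8, 282.7, 170.0]
ee_rot: [2.222, 2.22, -0.003]
ft_force: [-0.8, -0.3, 0.3]
grip_width: 85.0
```

```bash
python3 -c "
from h import *
go(507,284,170,0)
snap('wrist','w1')"
```

```text
pos [508.8 282.7 170. ] yaw -0.001 tilt [-0.0009 -0.0017] F [-0.83 -0.29  0.26] | d [ 1.3 -1.8  0. ] tw -0.001 |d| 2.0 t 1.25 w 85.0
```

View pics/w1.png

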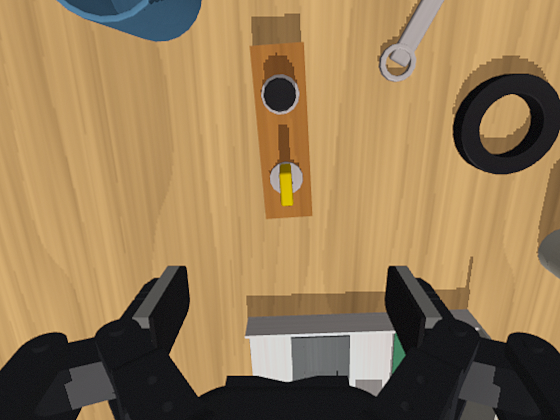

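The wrist view shows the wing at about (286,185) inside the flange disc at (286,178), the black spare at (280,95), and the block's long side tilted slightly.

Run:
```python
from h import *
c=load('w1')
hsv=cv2.cvtColor(c['frame'],cv2.COLOR_RGB2HSV)
m=((hsv[...,0]>22)&(hsv[...,0]<34)&(hsv[...,1]>200)&(hsv[...,2]>100)).astype(np.uint8)
n,l,s,ce=cv2.connectedComponentsWithStats(m)
for i in range(1,n):
    if s[i,4]>=30:
        print(s[i],ce[i])
        top=(l==i)&(hsv[...,2]>200); ys,xs=np.nonzero(l==i); P=np.array([depthpt(c,x,y) for x,y in zip(xs,ys)])
        print(np.percentile(P,[2,50,98],axis=0).round(1))
        T=P[P[:,2]>P[:,2].max()-4]; print('top',len(T),T.min(0).round(1),T.max(0).round(1),T.mean(0).round(1))
        r=cv2.minAreaRect(T[:,:2].astype(np.float32)); print(r)
bl=((hsv[...,0]>5)&(hsv[...,0]<16)&(hsv[...,1]>140)&(hsv[...,2]<190)).astype(np.uint8)
bl[:,:240]=0;bl[:,320:]=0
ys,xs=np.nonzero(bl);P=np.array([depthpt(c,x,y) for x,y in zip(xs,ys)])
k=abs(P[:,2]-30)<4
print('block n',k.sum(),np.median(P[k,2])); print(cv2.minAreaRect(P[k,:2].astype(np.float32)))
# flange: depth
for v in range(150,215,4): print(v,[depthpt(c,u,v).round(1).tolist() for u in (275,286)])
```

```text
[280 164  13  42 467] [285.82441113 185.36616702]
[[504.2 272.4  39.7]
 [508.9 289.3  69. ]
 [513.7 300.4  70.7]]
top 376 [504.1 272.4  67.5] [513.7 300.7  71.5] [508.7 286.7  69.2]
((508.8364562988281, 286.5481262207031), (9.304576873779297, 28.176424026489258), 2.825424909591675)
block n 5573 29.385635599881425
((506.0093688964844, 322.2095031738281), (43.44401550292969, 149.73947143554688), 3.985809326171875)
150 [[499.0, 310.4, 28.8], [508.8, 310.4, 29.0]]
154 [[499.0, 307.2, 30.8], [508.8, 307.1, 30.1]]
158 [[498.9, 303.2, 28.7], [508.7, 303.1, 28.2]]
162 [[498.9, 299.7, 29.3], [508.8, 300.4, 32.7]]
166 [[499.1, 297.2, 34.4], [508.8, 300.5, 49.5]]
170 [[499.0, 293.4, 33.4], [508.9, 300.3, 63.2]]
174 [[499.0, 289.9, 34.0], [508.9, 298.6, 69.5]]
178 [[498.9, 286.0, 33.3], [508.9, 295.2, 68.8]]
182 [[498.9, 282.6, 34.4], [508.9, 291.9, 69.0]]
186 [[498.8, 278.7, 33.7], [508.9, 288.9, 70.0]]
190 [[498.6, 273.4, 28.4], [508.9, 285.5, 69.6]]
194 [[498.5, 269.5, 28.5], [508.9, 282.0, 69.1]]
198 [[498.6, 266.2, 30.2], [508.9, 279.0, 70.1]]
202 [[498.5, 262.1, 29.7], [508.9, 275.5, 69.8]]
206 [[498.5, 258.5, 30.5], [508.7, 257.8, 28.4]]
210 [[498.4, 254.1, 29.3], [508.7, 254.2, 29.5]]
214 [[498.4, 250.2, 29.6], [508.7, 250.4, 29.9]]
```

Call:
{"op": "send_rows", "data": {"grip": [60,50,45,45,45], "translation": [[2,0,20],[4,0,55],[4,0,90],[4,0,115],[4,0,122]], "twist": [-0.035,-0.07,-0.07,-0.07,-0.07]}}

```text
time_s: 1.8
eef_pos: [503.6, 290.0, 45.3]
ee_rot: [-2.132, -2.303, 0.01]
ft_force: [0.4, -0.5, -0.1]
grip_width: 45.3
```

Call:
{"op": "send_rows", "data": {"grip": [45,45], "translation": [[0,0,6],[0,0,6]], "twist": [0,0]}}

```text
time_s: 2.0
eef_pos: [507.1, 290.8, 43.7]
ee_rot: [2.135, 2.304, 0.001]
ft_force: [-0.4, 0.3, -0.0]
grip_width: 44.7
```

```bash
python3 -c "
from h import *
go(508.8,286.6,41,0.07)
snap('wrist','w2')"
```

```text
pos [507.1 290.8  43.7] yaw 0.076 tilt [0.0006 0.0004] F [-0.43  0.29 -0.01] | d [-4.4  1.4  2.7] tw 0.006 |d| 5.0 t 2.0 w 44.7
```

View pics/w2.png

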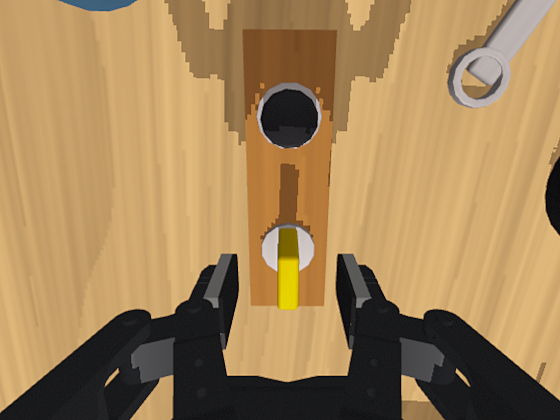

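The open jaws straddle the yellow wing, which is at (288,270) and centred between the pads. I'll let the arm settle and then correct.

Call:
{"op": "send_rows", "data": {"grip": [45,45], "translation": [[0,0,0],[0,0,0]], "twist": [0,0]}}

```text
time_s: 2.25
eef_pos: [507.9, 290.6, 44.6]
ee_rot: [2.136, 2.302, 0.004]
ft_force: [-0.7, -0.2, -0.2]
grip_width: 45.0
```

```bash
python3 -c "
from h import *
go(508.8,286.6,41,0.07)"
```

```text
pos [507.9 290.6  44.6] yaw 0.075 tilt [0.0023 0.001 ] F [-0.68 -0.21 -0.21] | d [-4.1  0.6  3.6] tw 0.005 |d| 6.0 t 2.25 w 45.0
```

Call:
{"op": "send_rows", "data": {"grip": [45,45,45,45], "translation": [[-4,0.5,4],[-4,0.5,4],[-4,0.5,4],[-4,0.5,4]], "twist": [0,0,0,0]}}

```text
time_s: 2.65
eef_pos: [507.8, 286.1, 39.1]
ee_rot: [-2.137, -2.303, 0.0]
ft_force: [0.5, -0.5, -0.3]
grip_width: 45.1
```

```bash
python3 -c "
from h import *
go(508.8,286.6,41,0.07)"
```

```text
pos [507.8 286.1  39.1] yaw 0.075 tilt [-0.0001 -0.    ] F [ 0.49 -0.52 -0.3 ] | d [ 0.4  1.  -1.9] tw 0.005 |d| 2.0 t 2.65 w 45.1
```

Call:
{"op": "send_rows", "data": {"grip": [20,6,4,4,4], "translation": [[0,0,-0.5],[0,0,-0.5],[0,0,-0.5],[0,0,-0.5],[0,0,-0.5]], "twist": [0,0,0,0,0], "force": 60}}

```text
time_s: 3.15
eef_pos: [508.0, 286.4, 40.0]
ee_rot: [2.136, 2.303, 0.001]
ft_force: [-0.1, -0.3, 2.0]
grip_width: 7.9
```

Call:
{"op": "send_rows", "data": {"grip": [4,4,4], "translation": [[0,0,0],[0,0,0],[0,0,0]], "twist": [0,0,0]}}

```text
time_s: 3.45
eef_pos: [508.0, 286.4, 39.9]
ee_rot: [2.136, 2.303, 0.001]
ft_force: [-0.0, 0.2, 2.9]
grip_width: 8.1
```

```bash
python3 -c "
from h import *
go(508.8,286.6,150,0.07)
snap('wrist','w3')"
```

```text
pos [508.  286.4  39.9] yaw 0.075 tilt [0.0005 0.0003] F [-0.05  0.16  2.91] | d [   0.2    0.9 -110.1] tw 0.005 |d| 110.0 t 3.45 w 8.1
```

View pics/w3.png

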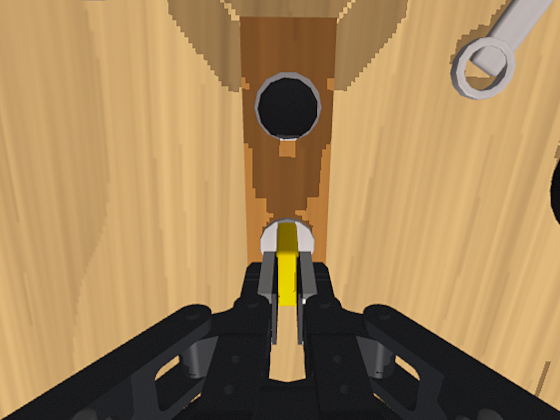

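Grasp looks good: width is 8.1 and the wing is between the pads at (287,280). Next I'll lift.

Call:
{"op": "send_rows", "data": {"grip": [4,4,4,4,4], "translation": [[0,0,-10],[0,0,-35],[0,0,-70],[0,0,-105],[0,0,-130]], "twist": [0,0,0,0,0]}}

```text
time_s: 4.0
eef_pos: [508.1, 286.4, 172.3]
ee_rot: [2.136, 2.303, 0.003]
ft_force: [0.5, -0.1, -3.1]
grip_width: 8.0
```

Call:
{"op": "send_rows", "data": {"grip": [4,4,4,4,4], "translation": [[-36,5,0],[-73,5,0],[-110,5,0],[-146,5,0],[-183,5,0]], "twist": [-0.14,-0.28,-0.42,-0.56,-0.7]}}

```text
time_s: 4.5
eef_pos: [525.9, 102.7, 169.6]
ee_rot: [-1.208, -2.899, 0.001]
ft_force: [0.8, 0.4, -0.8]
grip_width: 7.9
```

```bash
python3 -c "
from h import *
go(535,-82,170,1.55)"
```

```text
pos [525.9 102.7 169.6] yaw 0.781 tilt [-0.0006 -0.0001] F [ 0.77  0.4  -0.78] | d [-137.6 -123.6   -0.4] tw -0.769 |d| 185.0 t 4.5 w 7.9
```

Call:
{"op": "send_rows", "data": {"grip": [4,4,4,4,4], "translation": [[-27,-25,0],[-55,-50,0],[-82,-75,0],[-110,-99,0],[-138,-124,0]], "twist": [-0.149,-0.298,-0.447,-0.596,-0.745]}}

```text
time_s: 5.0
eef_pos: [533.9, -82.6, 169.6]
ee_rot: [-0.07, -3.14, -0.0]
ft_force: [-0.1, -0.5, -0.6]
grip_width: 7.9
```

Call:
{"op": "send_rows", "data": {"grip": [4,4,4,4], "translation": [[0,0,0],[0,0,0],[0,0,0],[0,0,0]], "twist": [-0.02,-0.02,-0.02,-0.02]}}

```text
time_s: 5.4
eef_pos: [534.3, -80.1, 169.5]
ee_rot: [-0.047, -3.141, -0.0]
ft_force: [0.1, 0.2, -0.7]
grip_width: 7.6
```

```bash
python3 -c "
from h import *
go(535,-82,170,1.55)
snap('wrist','w4')"
```

```text
pos [534.3 -80.1 169.5] yaw 1.541 tilt [-0.0003  0.0003] F [ 0.07  0.2  -0.69] | d [-0.8 -1.9 -0.5] tw -0.009 |d| 2.0 t 5.4 w 7.6
```

View pics/w4.png

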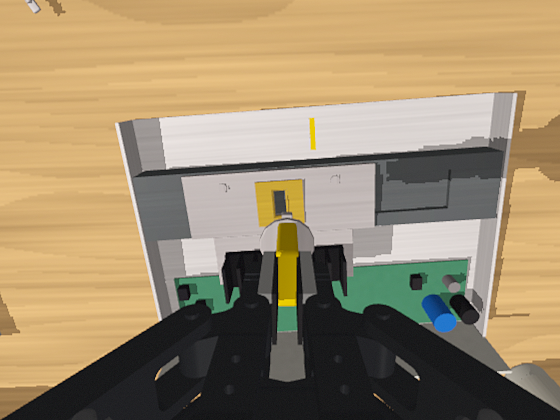

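The view shows the brass seat at about (280,203) with its dark slot, the yellow mark at (312,133), and the chassis slightly rotated (its near edge runs from (117,122) to (520,92)).

Run:
```python
from h import *
c=load('w4')
hsv=cv2.cvtColor(c['frame'],cv2.COLOR_RGB2HSV)
m=((hsv[...,0]>17)&(hsv[...,0]<34)&(hsv[...,1]>150)&(hsv[...,2]>80)).astype(np.uint8)
n,l,s,ce=cv2.connectedComponentsWithStats(m)
for i in range(1,n):
    if s[i,4]>=40 and s[i,1]>100:
        print(s[i],ce[i],depthpt(c,*ce[i]).round(1))
# mark on z?
i=l[133,312]; ys,xs=np.nonzero(l==i); P=np.array([depthpt(c,x,y) for x,y in zip(xs,ys)]); z=np.median(P[:,2]);print('markz',z)
Q=np.array([plane(c,x,y,z) for x,y in zip(xs,ys)]);print('mark',cv2.minAreaRect(Q[:,:2].astype(np.float32)))
# slot pixels: dark within seat
import sys
g=c['frame'].max(2); 
print(g[180:228:2,262:302:2])
im=cv2.resize(c['frame'][100:280,180:400],None,fx=3.5,fy=3.3,interpolation=cv2.INTER_NEAREST);cv2.imwrite('pics/w4z.png',im[...,::-1])
for p in [(117,123),(520,93)]:print(depthpt(c,p[0]+2,p[1]+2).round(1))
```

```text
[310 118   6  32 138] [312.15217391 133.37681159] [496.2 -55.    3.8]
[ 255  180   49   46 1492] [278.92560322 199.57841823] [553.1 -87.9  27.8]
[ 276  223   23   83 1613] [286.96218227 263.84128952] [527.9 -79.8 198.1]
markz 3.956110476351398
mark ((496.5330505371094, -54.97049331665039), (29.208946228027344, 4.105515003204346), 2.388540744781494)
[[204 201 202 188 167 157 152 151 158 170 158 149 167 171 175 180 180 188
  188 199]
 [175 180 186 189 197 200 209 209 208 206 205 205 204 203 202 201 201 200
  201 202]
 [203 201 202 202 202 201 201 202 202 202 203 203 204 203 204 203 203 204
  203 204]
 [203 203 203 204 203 204 204 203 203 202 202 203 203 202 203 202 202 203
  203 204]
 [202 202 201 201 202 205 206 206 206 206 202 204 197 203 202 202 202 202
  202 203]
 [201 202 201 202 206 168 154 151 153 154 161 145 206 203 202 203 203 203
  203 204]
 [203 203 203 203 204 167  68  67  67  68  67  99 213 201 204 204 204 203
  203 203]
 [203 203 202 201 200 163  85  65  66  64  64 102 214 202 204 204 203 203
  203 204]
 [202 203 202 202 207 157  91  68  68  69  69 106 213 190 204 204 204
[... 634 characters left out ...]
10 150  67  65  64  99  83  94  95 118 200 206 205
  205 205]
 [204 204 205 205 206 205 161  88  90  86 118 115 115 115 113 169 207 206
  205 204]
 [206 207 205 204 204 201 162 144 161 174 196 201 204 202 203 171 203 200
  200 200]
 [201 199 200 199 200 204 191 204 187 172 137 112  70  81 124 132 186 213
  214 210]
 [204 205 206 205 207 213 153 105  94 132 155 178 186 183 174 136  88  80
   89 175]
 [204 203 203 205 195 131 160 190 200 183 172 164 163 164 166 164 166 159
  125  94]
 [201 202 206 190 114 185 196 195 180 132 115 116 117 115 115 115 115 133
  137 138]
 [204 208 157 153 192 191 192 197 171 132 119 119 120 119 119 119 117 123
  136 135]]
[ 481.  -223.3   29.4]
[467.3 139.   -0. ]
```

View pics/w4z.png

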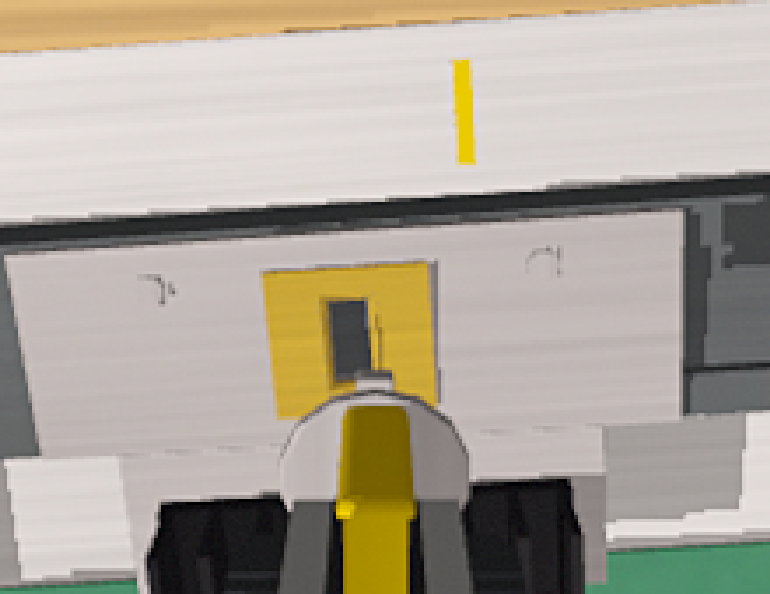

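Run:
```python
from h import *
c=load('w4')
f=lambda x,y,z:plane(c,180+x/3.5,100+y/3.3,z)
tl,tr,bl,br=[f(*p,40.5) for p in [(263,271),(428,262),(277,418),(437,402)]]
for a,b in [(tl,tr),(bl,br),(tl,bl),(tr,br)]: d=b-a;print(np.hypot(*d[:2]).round(1),np.degrees(np.arctan2(d[1],d[0])).round(1))
print('ctr',((tl+br)/2).round(1),((tr+bl)/2).round(1))
a,b=f(5,255,38),f(684,210,38);d=b-a;print('plate',a,b,np.hypot(*d[:2]),np.degrees(np.arctan2(d[1],d[0])))
# rail edge
print([depthpt(c,180+x/3.5,100+y/3.3).round(1).tolist() for x,y in [(40,300),(150,340),(240,340),(480,340),(640,300)]])
# slot edges at z 40.5
print([f(x,y,40.5).round(1).tolist() for x,y in [(322,298),(368,298),(329,388),(350,343)]])
# near edge of pan: fit via color? left wall corner and right
g=c['frame']
for u in (180,240,400,460):
    col=cv2.cvtColor(g,cv2.COLOR_RGB2HSV)[:,u,1]; v=np.nonzero(col[60:200]<60)[0][0]+60
    print(u,v,depthpt(c,u,v+2).round(1),plane(c,u,v,3).round(1))
```

```text
41.3 91.8
42.0 94.8
42.1 1.7
39.9 2.5
ctr [551.7 -86.2  40.5] [552.8 -86.4  40.5]
plate [ 526.77986467 -172.46874512   38.        ] [519.53259649  -2.58943959  38.        ] 170.03382411339805 92.4428298922782
[[539.7, -165.3, 37.3], [552.0, -138.3, 37.0], [552.8, -115.2, 36.6], [554.3, -53.2, 37.5], [544.2, -12.3, 37.2]]
[[540.3, -93.2, 40.5], [540.6, -81.7, 40.5], [566.0, -92.5, 40.5], [553.2, -86.6, 40.5]]
180 116 [ 478.5 -177.7    4. ] [ 476.7 -177.8    3. ]
240 112 [ 476.5 -121.8    3.3] [ 474.8 -121.7    3. ]
400 100 [470.1  25.8   3.7] [468.4  25.9   3. ]
460 95 [467.3  80.    4.2] [465.5  80.4   3. ]
```

Run:
```python
from h import *
for fn in ['w3','w4']:
    c=load(fn)
    hsv=cv2.cvtColor(c['frame'],cv2.COLOR_RGB2HSV)
    m=((hsv[...,0]>22)&(hsv[...,0]<34)&(hsv[...,1]>180)&(hsv[...,2]>80)).astype(np.uint8)
    n,l,s,ce=cv2.connectedComponentsWithStats(m)
    i=[j for j in range(1,n) if s[j,1]>215 and s[j,4]>200][0]
    ys,xs=np.nonzero(l==i);P=np.array([depthpt(c,x,y) for x,y in zip(xs,ys)])
    zt=np.percentile(P[:,2],95);T=P[P[:,2]>zt-3];print(fn,s[i],zt,T.min(0).round(1),T.max(0).round(1),T.mean(0).round(1))
    # widths per row of whole wing front face
    for v in range(s[i,1]+2,s[i,1]+s[i,3],10):
        x=xs[ys==v];print(v,depthpt(c,x.min()+1,v).round(1),depthpt(c,x.max()-1,v).round(1))
```

```text
w3 [ 276  223   23   83 1610] 70.37956294817057 [502.9 272.1  67.4] [513.6 366.1 202.3] [508.9 288.3  70.8]
225 [504.4 300.   40.1] [511.6 300.1  38.9]
235 [504.2 299.7  52. ] [511.8 300.   51.3]
245 [504.  299.3  62.2] [512.  300.2  62.6]
255 [503.9 297.7  68.8] [512.4 298.5  69.1]
265 [505.  293.1  69.1] [502.9 366.1 202.3]
275 [505.4 288.1  68.9] [512.4 288.8  69.1]
285 [505.7 283.8  69.9] [512.8 283.5  68.6]
295 [506.1 278.4  69.5] [513.2 278.9  69.5]
305 [506.5 272.1  67.9] [ 5.193e+02  2.251e+02 -4.000e-01]
w4 [ 276  223   23   83 1609] 200.0157057525768 [455.4 -84.4 197. ] [549.  -74.9 331.9] [533.3 -79.9 200. ]
225 [521.  -83.1 170. ] [521.9 -76.  168.3]
235 [521.6 -83.4 181.2] [522.2 -75.7 180.2]
245 [521.7 -83.6 191.9] [521.8 -75.6 192.2]
255 [523.3 -83.9 198.5] [524.2 -75.3 197.2]
265 [527.8 -83.2 199. ] [528.9 -76.3 197.4]
275 [532.6 -83.4 199.3] [533.  -76.4 198.8]
285 [537.8 -83.6 198.9] [538.8 -76.5 197.6]
295 [543.2 -83.8 198.4] [543.5 -76.6 198.2]
305 [548.7 -84.  198. ] [680.1 -75.3  10.3]
```

```bash
python3 -c "
from h import *
go(551.2,-86.7,85,1.613)"
```

```text
pos [534.4 -80.1 169.6] yaw 1.541 tilt [-0.0002  0.0002] F [ 0.23  0.67 -0.57] | d [-17.   -6.1  84.6] tw -0.072 |d| 87.0 t 5.45 w 7.7
```

Call:
{"op": "send_rows", "data": {"grip": [4,4,4,4,4], "translation": [[-9,-3,20],[-17,-6,45],[-17,-6,70],[-17,-6,85],[-17,-6,85]], "twist": [-0.036,-0.072,-0.072,-0.072,-0.072]}}

```text
time_s: 5.95
eef_pos: [549.2, -86.6, 81.8]
ee_rot: [0.066, -3.136, -0.002]
ft_force: [0.6, 0.3, -1.1]
grip_width: 7.8
```

Call:
{"op": "send_rows", "data": {"grip": [4,4,4], "translation": [[0,0,0],[0,0,0],[0,0,0]], "twist": [0,0,0]}}

```text
time_s: 6.25
eef_pos: [552.3, -87.9, 86.3]
ee_rot: [-0.065, 3.138, -0.001]
ft_force: [0.8, 0.6, -0.6]
grip_width: 8.0
```

```bash
python3 -c "
from h import *
go(551.2,-86.7,85,1.613)
c=snap('wrist','w5')
im=cv2.resize(c['frame'][100:280,180:400],None,fx=3.5,fy=3.3,interpolation=cv2.INTER_NEAREST);cv2.imwrite('pics/w5z.png',im[...,::-1])"
```

```text
pos [552.3 -87.9  86.3] yaw 1.612 tilt [ 0.0028 -0.0007] F [ 0.77  0.62 -0.64] | d [1.1 1.3 1.3] tw -0.001 |d| 2.0 t 6.25 w 8.0
```

View pics/w5z.png

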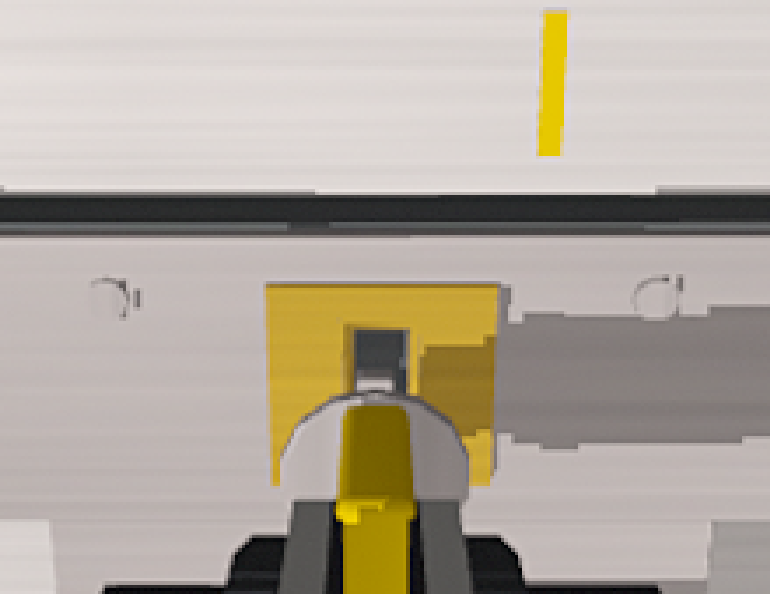

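The lug's end (zoom x about 357–394) sits over the slot (346–410), and the seat edges are square to the image.

Run:
```python
from h import *
c=load('w5')
f=lambda x,y,z:plane(c,180+x/3.5,100+y/3.3,z).round(1).tolist()
print('seat',f(266,284,40.5),f(500,284,40.5),f(275,485,40.5),f(491,485,40.5))
print('slot',f(346,326,40.5),f(411,326,40.5))
print('lug',f(357,380,54),f(394,380,54), [depthpt(c,180+x/3.5,100+384/3.3).round(1).tolist() for x in (362,376,388)])
hsv=cv2.cvtColor(c['frame'],cv2.COLOR_RGB2HSV)
for v in (225,235,245,275,285,295):
    m=(hsv[v,260:310,0]>22)&(hsv[v,260:310,0]<34)&(hsv[v,260:310,1]>180); x=np.nonzero(m)[0]+260; x=x[(x>272)&(x<302)]
    print(v,depthpt(c,x.min()+1,v).round(1),depthpt(c,x.max()-1,v).round(1))
```

```text
seat [532.5, -108.2, 40.5] [530.8, -66.2, 40.5] [574.6, -105.9, 40.5] [572.9, -64.8, 40.5]
slot [540.3, -93.5, 40.5] [539.8, -81.7, 40.5]
lug [546.2, -91.1, 54.0] [546.0, -84.7, 54.0] [[545.6, -90.2, 57.6], [545.2, -87.9, 58.5], [544.8, -85.9, 59.3]]
225 [539.8 -91.9  85.6] [539.9 -84.7  84.5]
235 [540.2 -92.2  97.2] [539.6 -84.5  97.7]
245 [539.9 -92.4 108.7] [539.6 -84.3 108.6]
275 [551.  -91.4 115.6] [550.4 -84.4 116.3]
285 [555.7 -91.2 116.2] [556.  -84.1 115.2]
295 [561.4 -91.  115.2] [561.1 -83.8 115.3]
```

Call:
{"op": "send_rows", "data": {"grip": [4,4,4,4,4], "translation": [[1.5,1,3],[1.5,1,6],[1.5,1,9],[1.5,1,10],[1.5,1,10]], "twist": [0,0,0,0,0]}}

```text
time_s: 6.8
eef_pos: [549.4, -86.8, 74.1]
ee_rot: [0.065, -3.14, -0.0]
ft_force: [-0.1, -1.0, -0.5]
grip_width: 8.1
```

```bash
python3 -c "
from h import *
go(551,-86.9,62,1.613)
c=snap('wrist','w6')
im=cv2.resize(c['frame'][100:280,180:400],None,fx=3.5,fy=3.3,interpolation=cv2.INTER_NEAREST);cv2.imwrite('pics/w6z.png',im[...,::-1])"
```

```text
pos [549.4 -86.8  74.1] yaw 1.612 tilt [-0.0009  0.0002] F [-0.1  -1.03 -0.51] | d [-1.6 -0.2 12.1] tw -0.001 |d| 12.0 t 6.8 w 8.1
```

View pics/w6z.png

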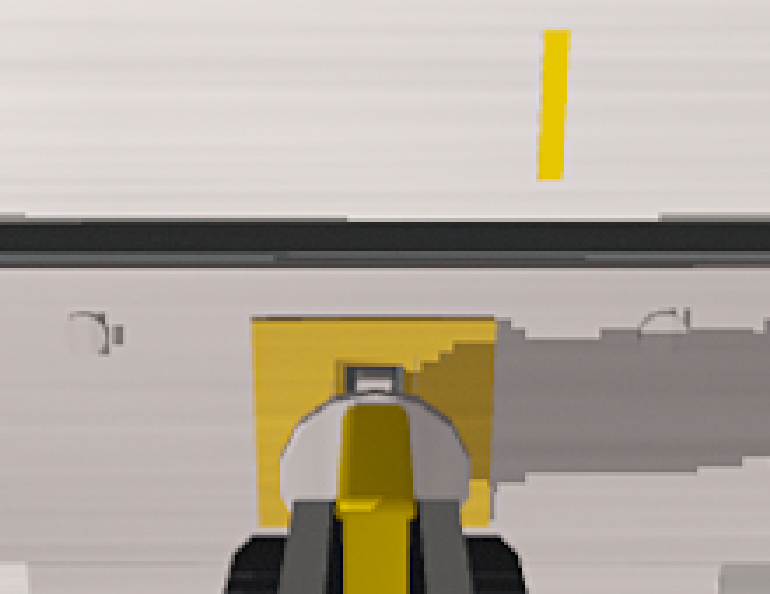

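Run:
```python
from h import *
c=load('w6')
f=lambda x,y,z:plane(c,180+x/3.5,100+y/3.3,z).round(1).tolist()
print('seat',f(252,318,40.5),f(495,318,40.5),f(260,525,40.5),f(490,525,40.5))
print('slot',f(337,363,40.5),f(405,363,40.5))
hsv=cv2.cvtColor(c['frame'],cv2.COLOR_RGB2HSV)
for v in (225,235,245,275,285,295):
    m=(hsv[v,260:310,0]>22)&(hsv[v,260:310,0]<34)&(hsv[v,260:310,1]>180); x=np.nonzero(m)[0]+260; x=x[(x>272)&(x<302)]
    print(v,depthpt(c,x.min()+1,v).round(1),depthpt(c,x.max()-1,v).round(1))
go(0,0,0)
```

```text
seat [532.5, -108.2, 40.5] [530.8, -66.8, 40.5] [574.2, -106.3, 40.5] [572.4, -64.7, 40.5]
slot [540.5, -93.5, 40.5] [540.0, -81.7, 40.5]
225 [537.2 -90.7  72.6] [536.  -83.6  74.7]
235 [536.8 -91.   86.2] [537.2 -83.3  84.5]
245 [537.  -91.2  96.8] [536.5 -83.2  97. ]
275 [548.2 -90.2 103.5] [547.8 -83.2 103.6]
285 [552.4 -90.  104.8] [553.3 -82.9 102.8]
295 [558.2 -89.9 103.7] [558.  -83.2 103.5]
pos [549.6 -86.8  74.4] yaw 1.612 tilt [-0.0005  0.0001] F [ 0.03 -0.19 -0.34] | d [545.5 109.3  74.6] tw 0 |d| 561.0 t 6.85 w 7.9
```

Call:
{"op": "send_rows", "data": {"grip": [4,4,4,4,4], "translation": [[-1.2,-0.4,0],[-1.2,-0.4,3],[-1.2,-0.4,6],[-1.2,-0.4,8],[-1.2,-0.4,8]], "twist": [0,0,0,0,0]}}

```text
time_s: 7.35
eef_pos: [550.5, -87.1, 66.0]
ee_rot: [0.065, -3.14, -0.0]
ft_force: [-0.1, 0.0, -1.5]
grip_width: 8.0
```

Call:
{"op": "send_rows", "data": {"grip": [4,4,4], "translation": [[0,0,0],[0,0,0],[0,0,0]], "twist": [0,0,0]}}

```text
time_s: 7.65
eef_pos: [551.0, -87.2, 66.8]
ee_rot: [-0.065, 3.141, -0.0]
ft_force: [0.5, 0.3, -0.8]
grip_width: 7.5
```

```bash
python3 -c "
from h import *
go(551,-86.9,62,1.613)
c=snap('wrist','w7')
im=cv2.resize(c['frame'][100:280,180:400],None,fx=3.5,fy=3.3,interpolation=cv2.INTER_NEAREST);cv2.imwrite('pics/w7z.png',im[...,::-1])"
```

```text
pos [551.  -87.2  66.8] yaw 1.612 tilt [ 0.0003 -0.    ] F [ 0.49  0.3  -0.76] | d [0.  0.3 4.8] tw -0.001 |d| 5.0 t 7.65 w 7.5
```

View pics/w7z.png

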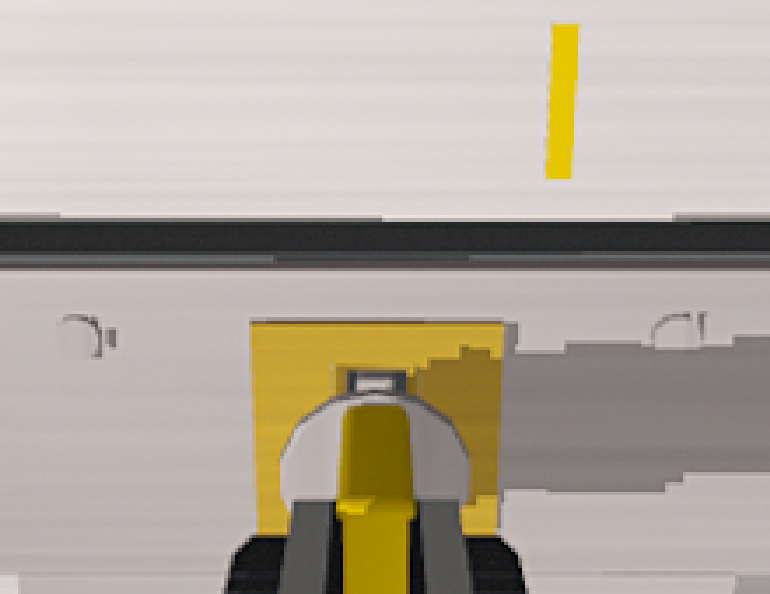

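The lug is inside the sled slot: its light end at (376,383) lies within the dark slot (345–407). Now I'll creep down onto the strip.

Call:
{"op": "send_rows", "data": {"grip": [4,4,4,4,4], "translation": [[0,0,2],[0,0,4],[0,0,5],[0,0,6],[0,0,6]], "twist": [0,0,0,0,0]}}

```text
time_s: 8.2
eef_pos: [550.9, -87.2, 60.5]
ee_rot: [0.065, -3.141, -0.0]
ft_force: [0.4, -0.1, -0.5]
grip_width: 7.8
```

Call:
{"op": "send_rows", "data": {"grip": [4,4], "translation": [[0,0,1],[0,0,1]], "twist": [0,0]}}

```text
time_s: 8.4
eef_pos: [551.1, -87.2, 59.9]
ee_rot: [-0.065, 3.141, -0.0]
ft_force: [0.4, -0.2, 1.1]
grip_width: 7.8
```

Call:
{"op": "send_rows", "data": {"grip": [4,4], "translation": [[0,0,1],[0,0,1]], "twist": [0,0]}}

```text
time_s: 8.6
eef_pos: [551.1, -87.2, 58.9]
ee_rot: [-0.065, 3.14, -0.0]
ft_force: [-0.1, -0.4, 3.5]
grip_width: 7.9
```

Call:
{"op": "send_rows", "data": {"grip": [4,4,4,4,4], "translation": [[0,2,0],[0,4,0],[0,6,0],[0,8,0],[0,10,0]], "twist": [0,0,0,0,0]}}

```text
time_s: 9.1
eef_pos: [551.0, -77.4, 59.1]
ee_rot: [-0.065, 3.14, -0.001]
ft_force: [0.9, -3.0, 3.2]
grip_width: 8.2
```

Call:
{"op": "send_rows", "data": {"grip": [4,4,4,4], "translation": [[0,0.5,0],[0,1,0],[0,1.5,0],[0,2,0]], "twist": [0,0,0,0]}}

```text
time_s: 9.5
eef_pos: [550.7, -75.3, 58.8]
ee_rot: [-0.065, 3.14, -0.0]
ft_force: [1.4, -3.5, 3.3]
grip_width: 8.1
```

```bash
python3 -c "
from h import *
go(551,-86.9,62,1.613)
c=snap('wrist','w8')
im=cv2.resize(c['frame'][100:280,180:400],None,fx=3.5,fy=3.3,interpolation=cv2.INTER_NEAREST);cv2.imwrite('pics/w8z.png',im[...,::-1])"
```

```text
pos [550.7 -75.3  58.8] yaw 1.612 tilt [ 0.0006 -0.0002] F [ 1.41 -3.52  3.33] | d [  0.2 -11.6  -3.2] tw -0.001 |d| 12.0 t 9.5 w 8.1
```

View pics/w8z.png

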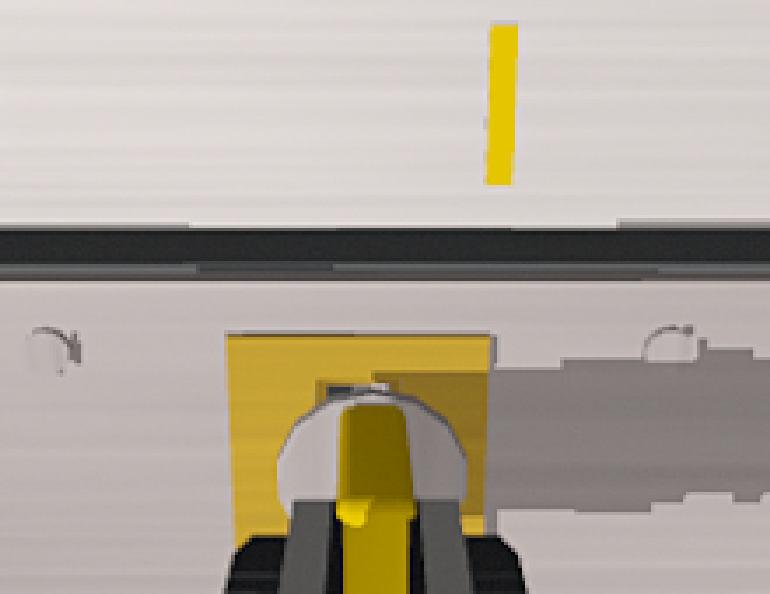

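The sled follows, with the lug against the slot's right wall. Fy is -3.5 N (friction). I'll continue in 2 mm steps and watch Fz.

Call:
{"op": "send_rows", "data": {"grip": [4,4,4,4], "translation": [[0,0.5,0],[0,1,0],[0,1.5,0],[0,2,0]], "twist": [0,0,0,0]}}

```text
time_s: 9.95
eef_pos: [550.4, -73.2, 58.6]
ee_rot: [-0.065, 3.141, -0.0]
ft_force: [1.7, -3.6, 3.4]
grip_width: 8.0
```

Call:
{"op": "send_rows", "data": {"grip": [4,4,4,4], "translation": [[0,0.5,0],[0,1,0],[0,1.5,0],[0,2,0]], "twist": [0,0,0,0]}}

```text
time_s: 10.35
eef_pos: [550.3, -71.1, 58.6]
ee_rot: [-0.065, 3.141, -0.0]
ft_force: [1.2, -3.7, 3.4]
grip_width: 7.9
```

Call:
{"op": "send_rows", "data": {"grip": [4,4,4,4], "translation": [[0,0.5,0],[0,1,0],[0,1.5,0],[0,2,0]], "twist": [0,0,0,0]}}

```text
time_s: 10.75
eef_pos: [550.2, -69.1, 58.6]
ee_rot: [0.065, -3.141, 0.0]
ft_force: [1.1, -4.2, 3.8]
grip_width: 8.1
```

Call:
{"op": "send_rows", "data": {"grip": [4,4,4,4], "translation": [[0,0.5,0],[0,1,0],[0,1.5,0],[0,2,0]], "twist": [0,0,0,0]}}

```text
time_s: 11.15
eef_pos: [550.1, -67.1, 58.6]
ee_rot: [0.065, -3.141, 0.0]
ft_force: [1.0, -4.1, 2.5]
grip_width: 7.9
```

Call:
{"op": "send_rows", "data": {"grip": [4,4,4,4], "translation": [[0,0.5,0],[0,1,0],[0,1.5,0],[0,2,0]], "twist": [0,0,0,0]}}

```text
time_s: 11.55
eef_pos: [550.0, -65.1, 58.6]
ee_rot: [0.065, -3.141, -0.0]
ft_force: [1.3, -3.4, 3.2]
grip_width: 8.1
```

Call:
{"op": "send_rows", "data": {"grip": [4,4,4,4], "translation": [[0,0.5,0],[0,1,0],[0,1.5,0],[0,2,0]], "twist": [0,0,0,0]}}

```text
time_s: 11.95
eef_pos: [549.9, -63.1, 58.6]
ee_rot: [0.065, -3.141, -0.0]
ft_force: [0.9, -3.9, 3.2]
grip_width: 7.8
```

Call:
{"op": "send_rows", "data": {"grip": [4,4,4,4], "translation": [[0,0.5,0],[0,1,0],[0,1.5,0],[0,2,0]], "twist": [0,0,0,0]}}

```text
time_s: 12.35
eef_pos: [549.9, -61.1, 58.6]
ee_rot: [0.065, -3.141, 0.0]
ft_force: [1.2, -4.5, 3.0]
grip_width: 7.7
```

Call:
{"op": "send_rows", "data": {"grip": [4,4,4,4], "translation": [[0,0.5,0],[0,1,0],[0,1.5,0],[0,2,0]], "twist": [0,0,0,0]}}

```text
time_s: 12.75
eef_pos: [549.8, -59.1, 58.6]
ee_rot: [0.065, -3.141, -0.0]
ft_force: [0.3, -4.3, 3.3]
grip_width: 8.2
```

Call:
{"op": "send_rows", "data": {"grip": [4,4,4,4], "translation": [[0,0.5,0],[0,1,0],[0,1.5,0],[0,2,0]], "twist": [0,0,0,0]}}

```text
time_s: 13.15
eef_pos: [549.7, -57.1, 58.6]
ee_rot: [0.065, -3.141, -0.0]
ft_force: [1.0, -3.7, 3.1]
grip_width: 7.7
```

Call:
{"op": "send_rows", "data": {"grip": [4,4,4,4], "translation": [[0,0.5,0],[0,1,0],[0,1.5,0],[0,2,0]], "twist": [0,0,0,0]}}

```text
time_s: 13.55
eef_pos: [549.6, -55.1, 58.6]
ee_rot: [0.065, -3.141, -0.0]
ft_force: [1.2, -4.4, 3.2]
grip_width: 7.6
```

Call:
{"op": "send_rows", "data": {"grip": [4,4,4,4], "translation": [[0,0.5,0],[0,1,0],[0,1.5,0],[0,2,0]], "twist": [0,0,0,0]}}

```text
time_s: 13.95
eef_pos: [549.2, -52.8, 58.3]
ee_rot: [0.064, -3.14, -0.001]
ft_force: [0.2, -1.2, 0.9]
grip_width: 7.7
```

Fz fell from 3.2 to 0.9 N and z dipped, so it has probably found the slot. I'll hold for one row and then probe down gently.

Call:
{"op": "send_rows", "data": {"grip": [4,4], "translation": [[0,0,0.5],[0,0,1]], "twist": [0,0]}}

```text
time_s: 14.15
eef_pos: [548.5, -52.6, 56.6]
ee_rot: [0.065, -3.139, -0.002]
ft_force: [0.9, -1.4, 0.4]
grip_width: 7.8
```

Call:
{"op": "send_rows", "data": {"grip": [4,4,4], "translation": [[-0.5,0.2,1],[-0.5,0.2,2],[-0.5,0.2,3]], "twist": [0,0,0]}}

```text
time_s: 14.45
eef_pos: [549.6, -52.6, 54.1]
ee_rot: [0.065, -3.14, -0.001]
ft_force: [-0.4, -0.4, -0.5]
grip_width: 7.9
```

Call:
{"op": "send_rows", "data": {"grip": [4,4,4], "translation": [[0,0,1],[0,0,2],[0,0,2.5]], "twist": [0,0,0]}}

```text
time_s: 14.75
eef_pos: [549.9, -52.8, 51.9]
ee_rot: [0.065, -3.141, -0.001]
ft_force: [-0.8, -0.5, -1.1]
grip_width: 8.0
```

Call:
{"op": "send_rows", "data": {"grip": [4,4], "translation": [[0,0,0.5],[0,0,0.5]], "twist": [0,0]}}

```text
time_s: 14.95
eef_pos: [550.0, -52.9, 51.5]
ee_rot: [0.065, -3.141, -0.0]
ft_force: [-0.3, 0.7, -0.6]
grip_width: 7.6
```

```bash
python3 -c "
from h import *
go(551,-86.9,62,1.613)
c=snap('wrist','w9')
im=cv2.resize(c['frame'][100:280,180:400],None,fx=3.5,fy=3.3,interpolation=cv2.INTER_NEAREST);cv2.imwrite('pics/w9z.png',im[...,::-1])"
```

```text
pos [550.  -52.9  51.5] yaw 1.612 tilt [-0.0001  0.0001] F [-0.28  0.74 -0.58] | d [  0.4 -34.  -10.5] tw -0.001 |d| 36.0 t 14.95 w 7.6
```

View pics/w9z.png

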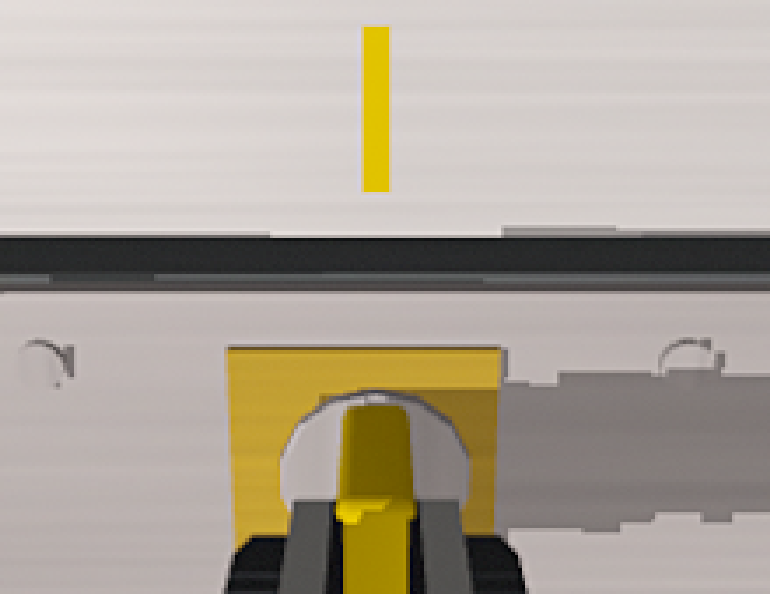

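The flange is just above the seat at (376,440), and the lug is through both slots. Next I'll press onto the seat gradually.

Call:
{"op": "send_rows", "data": {"grip": [4,4,4], "translation": [[0,0,1],[0,0,1.5],[0,0,1.5]], "twist": [0,0,0]}}

```text
time_s: 15.3
eef_pos: [550.1, -53.0, 50.4]
ee_rot: [-0.065, 3.141, -0.0]
ft_force: [-0.6, -1.3, 1.7]
grip_width: 7.7
```

Call:
{"op": "send_rows", "data": {"grip": [4,4], "translation": [[0,0,0.5],[0,0,0.5]], "twist": [0,0]}}

```text
time_s: 15.5
eef_pos: [550.2, -53.0, 50.0]
ee_rot: [-0.065, 3.141, -0.0]
ft_force: [-0.6, 0.1, 3.0]
grip_width: 8.2
```

Call:
{"op": "send_rows", "data": {"grip": [4,4,4], "translation": [[0,0,0.5],[0,0,1],[0,0,1]], "twist": [0,0,0]}}

```text
time_s: 15.8
eef_pos: [550.2, -53.0, 49.1]
ee_rot: [-0.065, 3.141, -0.0]
ft_force: [-2.1, 0.0, 5.3]
grip_width: 7.9
```

Call:
{"op": "send_rows", "data": {"grip": [4,4], "translation": [[0,0,0.5],[0,0,0.5]], "twist": [0,0]}}

```text
time_s: 16.0
eef_pos: [550.2, -53.0, 48.7]
ee_rot: [-0.065, 3.141, -0.0]
ft_force: [-2.2, 0.3, 6.6]
grip_width: 7.9
```

Call:
{"op": "send_rows", "data": {"grip": [4,4,4,4,4], "translation": [[0,0,0.4],[0,0.1,0.4],[0,0.2,0.4],[0,0.3,0.4],[-0.1,0.4,0.4]], "twist": [0,0.1,0.2,0.3,0.4]}}

```text
time_s: 16.5
eef_pos: [551.4, -52.8, 48.9]
ee_rot: [0.566, 3.087, -0.0]
ft_force: [0.2, -0.4, 4.9]
grip_width: 7.7
```

```bash
python3 -c "
from h import *
go(551,-86.9,62,0.042);print(observe()['ft_torque'])"
```

```text
pos [551.4 -52.8  48.9] yaw 1.208 tilt [ 0.0029 -0.0007] F [ 0.19 -0.4   4.87] | d [-11.8 -32.  -13.1] tw 1.166 |d| 36.0 t 16.5 w 7.7
[-0.05676239  0.12045974  0.04778519]
```

Call:
{"op": "send_rows", "data": {"grip": [4,4], "translation": [[0,0,0],[0,0,0]], "twist": [0,0]}}

```text
time_s: 16.7
eef_pos: [551.4, -52.8, 48.9]
ee_rot: [0.56, 3.088, -0.0]
ft_force: [0.1, 0.6, 4.5]
grip_width: 8.1
```

```bash
python3 -c "
from h import *
go(551,-86.9,62,0.042);print(observe()['ft_torque'])
c=snap('wrist','w10')"
```

```text
pos [551.4 -52.8  48.9] yaw 1.212 tilt [ 0.0029 -0.0006] F [0.13 0.62 4.51] | d [-11.6 -32.  -13.1] tw 1.17 |d| 37.0 t 16.7 w 8.1
[ 0.00550077  0.11057336 -0.04695705]
```

View pics/w10.png

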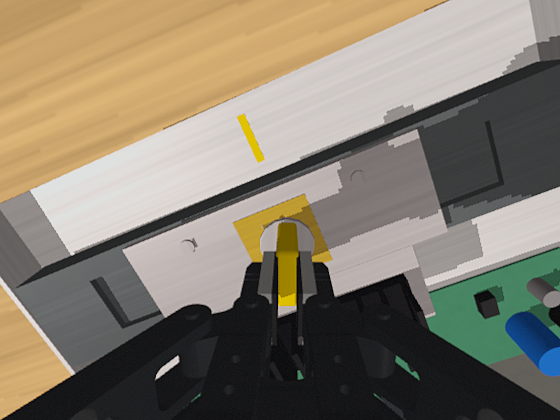

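The wing has turned with the gripper, about 23° relative to the sled. I'll press slightly more and continue.

Call:
{"op": "send_rows", "data": {"grip": [4,4,4,4,4], "translation": [[0.4,0,0.7],[0.4,0,0.7],[0.4,0,0.7],[0.4,0.1,0.7],[0.4,0.2,0.7]], "twist": [0,0.1,0.2,0.3,0.4]}}

```text
time_s: 17.25
eef_pos: [551.5, -52.7, 48.6]
ee_rot: [1.168, 2.912, 0.001]
ft_force: [0.8, -0.5, 6.3]
grip_width: 7.7
```

```bash
python3 -c "
from h import *
go(550.5,-52.8,48.4,0.042);print(observe()['ft_torque'])"
```

```text
pos [551.5 -52.7  48.6] yaw 0.808 tilt [ 0.0038 -0.001 ] F [ 0.8  -0.49  6.34] | d [ 0.6 -0.8  0.2] tw 0.766 |d| 1.0 t 17.25 w 7.7
[-0.01182099  0.02798844  0.02558825]
```

Call:
{"op": "send_rows", "data": {"grip": [4,4,4,4,4], "translation": [[0.2,-0.2,0.3],[0.3,-0.3,0.3],[0.3,-0.3,0.3],[0.3,-0.3,0.3],[0.3,-0.3,0.3]], "twist": [0.08,0.16,0.24,0.32,0.4]}}

```text
time_s: 17.75
eef_pos: [551.3, -52.7, 48.5]
ee_rot: [1.722, 2.623, 0.002]
ft_force: [0.7, -0.6, 6.8]
grip_width: 8.0
```

```bash
python3 -c "
from h import *
go(550.5,-52.8,48.4,0.042);print(observe()['ft_torque'])"
```

```text
pos [551.3 -52.7  48.5] yaw 0.409 tilt [ 0.0042 -0.001 ] F [ 0.73 -0.6   6.79] | d [ 0.2 -0.8  0.1] tw 0.367 |d| 1.0 t 17.75 w 8.0
[-0.0190588   0.03775988  0.06832372]
```

Call:
{"op": "send_rows", "data": {"grip": [4,4,4,4,4], "translation": [[0,0,0.1],[0,0,0.1],[0,0,0.1],[0,0,0.1],[0,0,0.1]], "twist": [0.08,0.16,0.24,0.32,0.37]}}

```text
time_s: 18.25
eef_pos: [551.3, -52.7, 48.4]
ee_rot: [2.174, 2.262, 0.004]
ft_force: [0.2, -1.3, 6.6]
grip_width: 7.9
```

Call:
{"op": "send_rows", "data": {"grip": [4,4], "translation": [[0,0,0],[0,0,0]], "twist": [0,0]}}

```text
time_s: 18.45
eef_pos: [551.3, -52.7, 48.4]
ee_rot: [2.172, 2.265, 0.004]
ft_force: [-0.4, 0.7, 6.9]
grip_width: 7.8
```

```bash
python3 -c "
from h import *
go(550.5,-52.8,48.4,0.042);print(observe()['ft_torque'])
c=snap('wrist','w11')"
```

```text
pos [551.3 -52.7  48.4] yaw 0.042 tilt [ 0.0044 -0.0009] F [-0.43  0.66  6.95] | d [-0.1 -0.8  0. ] tw -0.0 |d| 1.0 t 18.45 w 7.8
[-0.05984302 -0.00338654 -0.06472751]
```

View pics/w11.png

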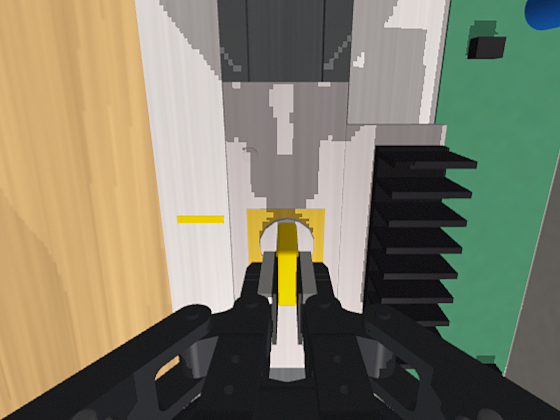

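The wings lie along the rails, and the heat sink is clear of the fingers at x>370. I'll ease up slightly to check the catch, then open a little.

Call:
{"op": "send_rows", "data": {"grip": [4,4,4,4], "translation": [[0,0,-0.5],[0,0,-1],[0,0,-1.2],[0,0,-1.2]], "twist": [0,0,0,0]}}

```text
time_s: 18.9
eef_pos: [551.1, -52.6, 49.0]
ee_rot: [2.172, 2.265, 0.004]
ft_force: [2.5, -0.1, 6.0]
grip_width: 8.0
```

Call:
{"op": "send_rows", "data": {"grip": [10,16,22,28,28], "translation": [[0,0,0],[0,0,0],[0,0,0],[0,0,0],[0,0,0]], "twist": [0,0,0,0,0]}}

```text
time_s: 19.4
eef_pos: [548.6, -52.1, 47.0]
ee_rot: [-2.173, -2.267, 0.002]
ft_force: [-0.1, 0.5, -0.4]
grip_width: 27.9
```

```bash
python3 -c "
from h import *
go(550.5,-52.8,48.4,0.042)
c=snap('wrist','w12')"
```

```text
pos [548.6 -52.1  47. ] yaw 0.042 tilt [-0.0018  0.0003] F [-0.09  0.45 -0.42] | d [-0.8  1.9 -1.4] tw 0.0 |d| 2.0 t 19.4 w 27.9
```

View pics/w12.png

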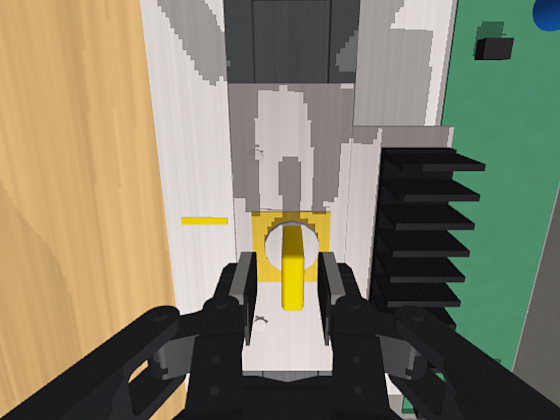

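The jaws are open on both sides of the wing, which stands upright at (292,265). Next I'll retract straight up.

Call:
{"op": "send_rows", "data": {"grip": [28,28,28,28,28], "translation": [[0,0,-10],[0,0,-30],[0,0,-60],[0,0,-90],[0,0,-110]], "twist": [0,0,0,0,0]}}

```text
time_s: 19.95
eef_pos: [550.4, -52.4, 161.3]
ee_rot: [2.172, 2.265, 0.003]
ft_force: [-0.6, -0.4, -0.5]
grip_width: 27.8
```

Call:
{"op": "send_rows", "data": {"grip": [28,28,28], "translation": [[0,0,0],[0,0,0],[0,0,0]], "twist": [0,0,0]}}

```text
time_s: 20.25
eef_pos: [548.3, -52.1, 156.1]
ee_rot: [-2.173, -2.266, 0.002]
ft_force: [0.2, -0.3, -0.2]
grip_width: 27.9
```

Run:
```python
from h import *
go(550.5,-52.8,48.4,0.042)
c=snap('wrist','w13'); t=snap('top','t13')
hsv=cv2.cvtColor(c['frame'],cv2.COLOR_RGB2HSV)
m=((hsv[...,0]>17)&(hsv[...,0]<34)&(hsv[...,1]>150)&(hsv[...,2]>80)).astype(np.uint8)
n,l,s,ce=cv2.connectedComponentsWithStats(m)
for i in range(1,n):
    if s[i,4]>60:
        ys,xs=np.nonzero(l==i);P=np.array([depthpt(c,x,y) for x,y in zip(xs,ys)])
        print(s[i],np.median(P,axis=0).round(1))
        T=P[(P[:,2]>72)&(P[:,2]<90)]
        if len(T)>20: print('wingtop z',np.median(T[:,2]),cv2.minAreaRect(T[:,:2].astype(np.float32)))
        S=P[abs(P[:,2]-40)<4]
        if len(S)>20: print('seat z',np.median(S[:,2]),cv2.minAreaRect(S[:,:2].astype(np.float32)))
```

```text
pos [548.3 -52.1 156.1] yaw 0.042 tilt [-0.0028  0.0005] F [ 0.24 -0.28 -0.22] | d [ -0.9   2.5 107.7] tw -0.0 |d| 108.0 t 20.25 w 27.9
[ 266  167   49   54 1704] [551.5 -49.6  39.5]
wingtop z 78.73001690681474 ((551.6744384765625, -52.09939193725586), (9.731192588806152, 27.336244583129883), 2.920807123184204)
seat z 39.01909339978113 ((551.6255493164062, -54.280670166015625), (40.83195495605469, 41.162174224853516), 2.564680814743042)
[216 177  31   4 124] [496.2 -55.2   4.2]
```

View pics/w13.png

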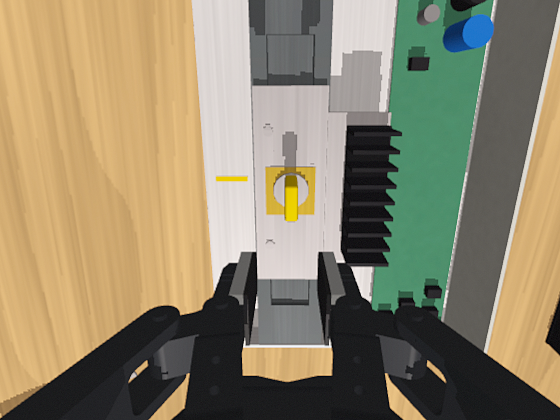

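The wing top reads 78.7 mm. The same depth bias read 69.2 for a true 70, so the origin is at about 39.5 mm, which means it is caught. The screw is 2.2 mm from the seat centre, the wings are within 0.5° of the rails, and the gripper is clear.

```bash
python3 -c "
from h import *
print(finish_job())"
```

```text
the job is handed in; nothing more can be done
None
```

I handed the job in at about 20 s of the 51 s allowed, with the thumbscrew caught in the sled; `finish_job` gave no verdict.

**What I did:** I gripped the thumbscrew by its wing and lowered the lug into the sled's slot. With about 4 N of downward press I slid the sled about 32 mm until the lug dropped into the hidden slot. I then pressed it onto the brass seat with about 8 N, turned it a quarter turn clockwise, opened the jaws and backed straight up.

**Last checks, from the wrist camera:**
- **Height:** the wing top read 78.7 mm, which puts the screw's origin at 38.7 mm. Earlier this camera's depth read about 0.8 mm low, so the true height is probably near 39.5 mm.
- **Position and angle:** the screw sits about 2.2 mm from the seat's centre. The wings are within about 1° of the rails, and it looks upright and free.
- **Clearance:** the gripper was about 75 mm above the screw with no load on the wrist.

**What disagreed or went unchecked:**
- The upward force stayed near 6 N when I lifted 1.2 mm to test the catch, so that test showed nothing. The catch shows only in the height after release.
- The arm's position readings wandered by 1–3 mm while it settled.
- I did not re-measure the spare screw, the meter or the mug. The arm went near the spare screw and the mug but not the meter, and I saw no sign of contact with any of them.

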